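# Show what goes into the bowl

## Robot

A 7-joint arm with a two-finger parallel gripper is mounted at the origin on a cart in front of the work surface, level with it; the furniture and walls round the work are solid. World frame = base frame: x ahead of the robot, y to its left, z up, the work surface at z = 0. Lengths are in m, angles in rad, forces in N, time in s.
With the tool pointing down it reaches from about 0.4 to 0.85 m from the base axis. Payload 10.4 kg.
Tool frame: the origin (TCP) lies at the very end of the fingers, on their centre line; the grasp point (between the pads) lies 19 mm behind it (manip.grip_point_offset is the distance from the TCP to the grasp point, in m); z points along the fingers, y is the line along which they close (so a half turn about z gives the same grasp; the last joint's range is limited). The gripper opens to 85 mm and grips with 20 to 120 N. Pads are 22 mm wide; open, the fingers measure 114 mm over their backs; the gripper's body (76 mm by 85 mm) begins 54 mm behind the grasp point. The pads swing forward as they close: fully open they stand 13 mm farther back than shut.
Start: joints at [-1.152, 0.332, -0.065, 1.46, 0.022, 1.35, -0.088], TCP at [0.267, 0.565, 0.231] pointing down, gripper open.
Joint ranges: [-2.6, 2.6], [-0.5, 2.12], [-1.47, 1.34], [0.16, 2.42], [-1.27, 4.41], [0.06, 2.06], [-2.6, 2.6]. Speed limits (rad/s): [2.22, 2.22, 2.79, 2.79, 3.14, 3.14, 3.14].

## Interface

Orientations are given as a unit quaternion [x, y, z, w].
In Python, from workcell import manip gives the robot as it stands. The module is installed in compiled form; this text tells all that it offers.
- The arm moves only by the shell command python3 -m inch 'ROWS' [OPENING] [FORCE]. ROWS is JSON, a list of rows, each a list of 2 entries, a list of its own where there are three numbers: the shift along the tool's x, y, z each as a share of 0.08 m, from -1 to 1, then the turn, a rotation vector about the tool's x, y, z each as a share of 45 degrees, from -1 to 1. A call has exactly 10 rows; each row is the pose to reach, as a shift and turn from the pose commanded when the call began, along the tool's axes at that moment; what a row does not reach only later rows make up. A row lasts 1/10 s, in which the tool goes at most 50 mm and 8.59 degrees, less where a joint would pass 70% of its speed; a pose out of reach is approached as far as the arm can. A call with a number of a shift or a turn outside -1 to 1 is refused whole. A call with a gripper value outside its range is refused whole. OPENING is the opening, from 0 (shut) to 1 (fully open), set as the call begins (- or left out, the last holds). The fingers move at their own pace and stop on an object; FORCE is the grip in N (left out, the last holds). Time passes only in rows, so rows that repeat a pose let the fingers close, or fill a call up. It gives the time, the measured TCP pose, the force, the opening and the grip force at its end, in the units of the state.
- manip.get_obs(): the state, without advancing time (a new reading comes with each control period).
- manip.camera(name): name is "side" or "top" or "wrist"; returns the picture (420x560x3 uint8, red, green, blue); there is no depth.
- manip.camera_params(name): a dict with "fov_y" (degrees; the focal length in pixels is half the picture's height over the tangent of half this angle, whatever the lens; pixels are square), "cx", "cy" (the principal point, pixels), "camera_from_world" (4x4, takes a point from world to camera coordinates); the wrist camera has in their place "T_tool_cam" (4x4, takes a point from camera to tool coordinates, whose origin is the TCP and whose axes are the flange's). Camera axes: x right, y up, looking along -z (the intrinsics and any distortion apply to the point x, -y, -z); pixel columns grow to the right and rows downward; lengths in m; the calibration is good to about 2 mm. The wrist camera is an equidistant fisheye: a pixel r from the principal point sees the ray r / f radians off the axis. A picture is of the moment at which its call begins: read the wrist's pose just before it. camera_params takes no time and is no camera call.
- manip.hand_in(): hands the job in; it is judged then, once.
The state is a dict: "clock": time; "joint_pos": joint angles; "joint_velocities": joint speeds; "tau": joint torques, N m; "position": TCP position; "ee_rot": TCP orientation; "ft_force": force on the tool from outside, world axes, zero at the start; "torque": the same for the moment, N m; "grip_width": opening from 0.0 (shut) to 1.0 (fully open); "grasp_force": force on a finger pad.
Only numpy, scipy, OpenCV 4.12 (cv2) and the standard library are available. Lean on these libraries where they do the work, as an engineer would, in place of code of your own. Each camera call takes 0.05 s, during which the arm holds its last target. There are 200 camera calls.

## Task

Show your kitchen helper what goes into the small wooden bowl: point straight down at the garlic on the chopping board with the fingertips about 3 cm above it and hold there for two seconds, then point at the lemon in the same way, and finish with the fingertips about 3 cm above the middle of the wooden bowl, staying there. Touch and move nothing, and never bring the fingertips down over the lime, the walnut or the white ramekin, which are not meant.

Things in the scene. Friction and masses are not known exactly. Their poses are not given: they have to be found in the camera images.
- garlic: whole garlic bulb, pale pinkish white, 53 mm across and 53 mm high, loose on the chopping board; origin at the centre of its underside, z up. First thing to point at; its tip is 75 mm above the worktop
- lemon: yellow lemon, 71 x 53 mm and 51 mm high, loose on the chopping board; origin at the centre of its underside, x along its length, z up. Second thing to point at; its top is 73 mm above the worktop
- bowl: small brown wooden bowl, empty, 124 mm across and 45 mm high, loose on the worktop to the right of the board; origin at the centre of its underside, z up. The last thing to point at
- lime: green lime, 53 x 46 mm and 48 mm high, loose on the board; origin at the centre of its underside. Not to be pointed at
- walnut: light brown walnut, 33 mm across and 31 mm high, loose on the board; origin at the centre of its underside. Not to be pointed at
- ramekin: small white ramekin, empty, 69 mm across and 42 mm high, loose on the worktop to the right of the board; origin at the centre of its underside. Not to be pointed at
- board: beech chopping board with a shallow groove, 250 (its x) x 370 (its y) x 22 mm, fixed on the worktop; origin at the centre of its underside. Garlic, lemon, lime and walnut lie on it, in any order, one towards each corner. Tall things round the work: a white mug 96 mm high behind the bowl and ramekin, mills and glass jars up to 165 mm high to the left of the board

How it is judged:
On the way, in this order (a step that is already met when the one before it is completed fails the run):
1. the fingertips point at the garlic from just above and dwell (horizontal distance between the grasp point and garlic below 0.03 m and height (world z) of the grasp point between 0.085 and 0.165 m), for 1.5 s.
2. then they point at the lemon from just above and dwell (horizontal distance between the grasp point and lemon below 0.03 m and height (world z) of the grasp point between 0.085 and 0.165 m), for 1.5 s.
At the end, for the whole second after the job is handed in: the grasp point is within 40 mm of the bowl's middle seen from above and 60 to 140 mm above the worktop, and all loose things are within 10 mm of where they started (horizontal distance between the grasp point and bowl below 0.04 m and height (world z) of the grasp point between 0.06 and 0.14 m and distance of each of garlic, lemon, lime, walnut, bowl, ramekin from where it was at the start of the episode below 0.01 m); the robot touches nothing.
It fails at once if the robot touches something (contact force between any of the fingers, the arm and anything else above 0.5 N).
It fails at once if a loose thing is moved by more than 15 mm (distance of any of garlic, lemon, lime, walnut, bowl, ramekin from where it was at the start of the episode above 0.015 m).
It fails at once if the grasp point comes low over the lime or the walnut or over the ramekin ((horizontal distance between the grasp point and lime below 0.03 m and height (world z) of the grasp point below 0.15 m) or (horizontal distance between the grasp point and walnut below 0.03 m and height (world z) of the grasp point below 0.15 m) or (horizontal distance between the grasp point and ramekin below 0.03 m and height (world z) of the grasp point below 0.13 m)).
It also fails if it takes over 51 s, if anything falls off the work surface, if the arm or the gripper's body presses on something with over 40 N, if the wrist force passes 120 N, or if a joint passes its speed limit or range.

## Working session

There is one attempt and no reset: what is moved stays moved. The work goes in short steps, Python scripts to look and compute and a shell command to move; the robot and the scene stay as the last step left them, time stands still between calls to the robot, and variables do not carry over. Pictures are saved under pics/ and viewed, at most 10 in all, crops included, and the job is handed in when it is done.

```bash
mkdir -p pics; python3 - <<'E'
from workcell import manip
import cv2
o=manip.get_obs();print(o['clock'],o['position'],o['ee_rot'],o['grip_width'],manip.grip_point_offset)
for n in('top','side'):
    cv2.imwrite(f'pics/{n}0.png',manip.camera(n)[:,:,::-1]);p=manip.camera_params(n);print(n,p)
E
```

```text
0.0 [0.26705846 0.56465573 0.23053484] [ 2.19096132e-01  9.75703029e-01 -6.83486573e-04 -1.28282919e-04] 1.0046277771617964 0.0187
top {'fov_y': 54.483337009740026, 'cx': 278.2228917631631, 'cy': 216.9332873001659, 'camera_from_world': array([[ 0.00406706, -0.99996966, -0.00664424, -0.06538516],
       [ 0.99315124,  0.00326332,  0.11679025, -0.53458262],
       [-0.11676502, -0.00707373,  0.99313438, -0.97842508],
       [ 0.        ,  0.        ,  0.        ,  1.        ]])}
side {'fov_y': 49.21916635118082, 'cx': 287.07471657003214, 'cy': 221.3345463178906, 'camera_from_world': array([[-0.99947196,  0.03113274, -0.0093036 ,  0.52417959],
       [-0.02251764, -0.45720847,  0.88907445, -0.04186825],
       [ 0.02342564,  0.88881447,  0.45766808, -1.00357375],
       [ 0.        ,  0.        ,  0.        ,  1.        ]])}
```

View pics/top0.png

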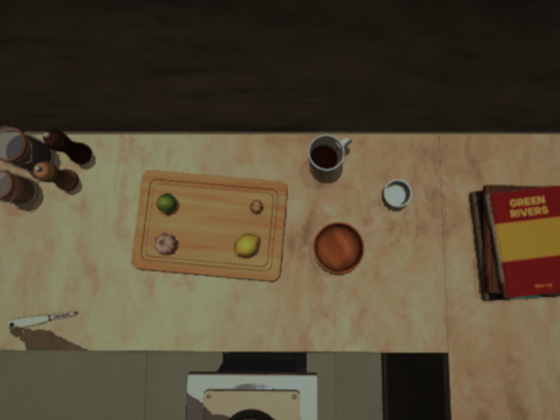

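View pics/side0.png

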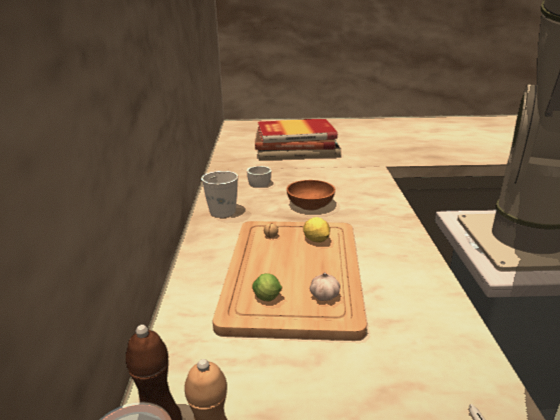

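The top view shows the garlic at (166,244), lemon (247,246), lime (166,203), walnut (257,206), bowl (339,248) and ramekin (397,194). The side view shows the garlic at (325,288), lemon (317,230) and bowl (311,193). The arm is clear of everything.

```bash
cat > h.py <<'E'
from workcell import manip
import numpy as np
from scipy.spatial.transform import Rotation as R
def loc(n,u,v,z):
    p=manip.camera_params(n);T=p['camera_from_world'];f=210/np.tan(np.radians(p['fov_y']/2))
    d=T[:3,:3].T@np.array([(u-p['cx'])/f,-(v-p['cy'])/f,-1]);c=-T[:3,:3].T@T[:3,3]
    return c+d*(z-c[2])/d[2]
def rel(t):
    o=manip.get_obs();r=R.from_quat(o['ee_rot'])
    return r.inv().apply(np.array(t)-o['position'])/0.08
E
python3 - <<'E'
from h import *
np.set_printoptions(precision=3,suppress=True)
for k,n,u,v,z in [('garlic','top',166,244,.045),('lemon','top',247,246,.047),('lime','top',166,203,.046),('walnut','top',257,206,.037),('bowl','top',339,248,.04),('ramekin','top',397,194,.04),('mug','top',326,155,.09),('garlic','side',325,289,.045),('lemon','side',317,230,.047),('bowl','side',311,188,.045),
 ('b1','top',145,171,.022),('b2','top',133,270,.022),('b3','top',277,281,.022),('b4','top',288,182,.022)]:
    print(k,n,loc(n,u,v,z))
o=manip.get_obs();print(R.from_quat(o['ee_rot']).as_matrix())
g=loc('top',166,244,.045);g[2]=.105;print(rel(g))
E
```

```text
garlic top [0.466 0.209 0.045]
lemon top [0.462 0.012 0.047]
lime top [0.567 0.212 0.046]
walnut top [ 0.561 -0.011  0.037]
bowl top [ 0.458 -0.211  0.04 ]
ramekin top [ 0.592 -0.356  0.04 ]
mug top [ 0.676 -0.176  0.09 ]
garlic side [0.467 0.223 0.045]
lemon side [0.462 0.017 0.047]
bowl side [ 0.457 -0.211  0.045]
b1 top [0.652 0.275 0.022]
b2 top [0.403 0.294 0.022]
b3 top [ 0.378 -0.061  0.022]
b4 top [ 0.625 -0.088  0.022]
[[-0.904  0.428 -0.   ]
 [ 0.428  0.904 -0.001]
 [-0.    -0.001 -1.   ]]
[-4.153 -2.959  1.574]
```

```bash
python3 -m inch '[[[-0.03,-0.02,0],[0,0,0]],[[-0.1,-0.07,0],[0,0,0]],[[-0.2,-0.14,0],[0,0,0]],[[-0.3,-0.21,0],[0,0,0]],[[-0.42,-0.3,0],[0,0,0]],[[-0.54,-0.38,0],[0,0,0]],[[-0.66,-0.47,0],[0,0,0]],[[-0.78,-0.55,0],[0,0,0]],[[-0.9,-0.64,0],[0,0,0]],[[-1,-0.71,0],[0,0,0]]]' 0
python3 -m inch '[[[-0.1,-0.07,0],[0,0,0]],[[-0.2,-0.14,0],[0,0,0]],[[-0.3,-0.21,0],[0,0,0]],[[-0.4,-0.28,0],[0,0,0]],[[-0.5,-0.35,0],[0,0,0]],[[-0.6,-0.43,0],[0,0,0]],[[-0.7,-0.5,0],[0,0,0]],[[-0.8,-0.57,0],[0,0,0]],[[-0.9,-0.64,0],[0,0,0]],[[-1,-0.71,0],[0,0,0]]]'
python3 -m inch '[[[-0.1,-0.07,0],[0,0,0]],[[-0.2,-0.14,0],[0,0,0]],[[-0.3,-0.21,0],[0,0,0]],[[-0.4,-0.28,0],[0,0,0]],[[-0.5,-0.35,0],[0,0,0]],[[-0.6,-0.43,0],[0,0,0]],[[-0.7,-0.5,0],[0,0,0]],[[-0.8,-0.57,0],[0,0,0]],[[-0.92,-0.65,0],[0,0,0]],[[-1,-0.71,0],[0,0,0]]]'
python3 - <<'E'
from h import *
import cv2
o=manip.get_obs();print(o['clock'],o['position'],o['ee_rot'],o['joint_pos'],o['grip_width'])
cv2.imwrite('pics/w1.png',manip.camera('wrist')[:,:,::-1]);print(manip.camera_params('wrist'))
print(rel([.467,.213,.105]))
E
```

```text
clock: 1.1
position: [0.3159, 0.4784, 0.2314]
ee_rot: [0.219, 0.976, 0.0, 0.0]
ft_force: [-0.2, 0.4, 0.0]
grip_width: -0.003
grasp_force: 0.0
clock: 2.1
position: [0.3637, 0.3932, 0.2313]
ee_rot: [0.219, 0.976, 0.0, -0.0]
ft_force: [-0.0, -0.4, 0.2]
grip_width: 0.003
grasp_force: 0.0
clock: 3.1
position: [0.412, 0.3073, 0.2313]
ee_rot: [0.219, 0.976, -0.0, 0.0]
ft_force: [0.4, -0.3, 0.4]
grip_width: -0.003
grasp_force: 0.0
3.1 [0.41200979 0.30725733 0.23132516] [ 2.19466610e-01  9.75620009e-01 -6.51569897e-06  7.69346176e-05] [-0.83342726  0.08441305  0.10998151  1.75748026 -0.00946659  1.30013896
  0.40695704] -0.002895855496797656
{'fov_y': 65.70646984690485, 'cx': 279.0794103064592, 'cy': 210.3769962266306, 'T_tool_cam': array([[ 8.83403515e-05,  9.62976832e-01,  2.69584150e-01,
         6.69145388e-02],
       [ 9.99999409e-01, -3.77106708e-04,  1.01936528e-03,
        -2.27280033e-04],
       [ 1.08328714e-03,  2.69583901e-01, -9.62976296e-01,
        -1.41908343e-01],
       [ 0.00000000e+00,  0.00000000e+00,  0.00000000e+00,
         1.00000000e+00]])}
[-1.11313723 -0.76032271  1.58064436]
```

View pics/w1.png

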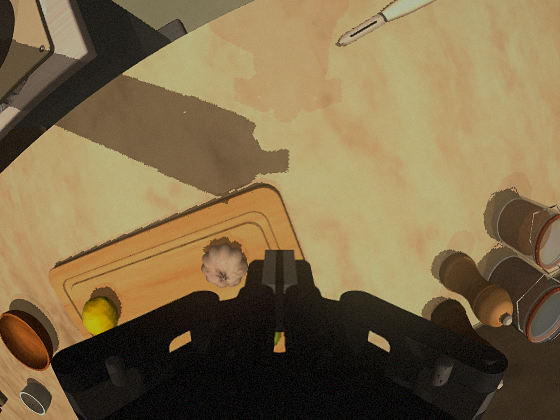

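The wrist view shows the garlic at (224,263), lemon at (100,315) and bowl at (26,340), with the fingers shut at the bottom centre.

```bash
python3 - <<'E'
from h import *
o=manip.get_obs();p=manip.camera_params('wrist');r=R.from_quat(o['ee_rot'])
f=210/np.tan(np.radians(p['fov_y']/2));T=p['T_tool_cam']
for k,u,v,z in(('garlic',224,263,.048),('lemon',100,315,.047),('bowl',26,340,.035)):
    x=np.array([u-p['cx'],v-p['cy']]);a=np.hypot(*x)/f;x/=np.hypot(*x)
    d=np.array([x[0]*np.sin(a),-x[1]*np.sin(a),-np.cos(a)])
    c=r.apply(T[:3,3])+o['position'];d=r.apply(T[:3,:3]@d);print(k,c+d*(z-c[2])/d[2])
E
```

```text
garlic [0.46284964 0.21400179 0.048     ]
lemon [0.46336925 0.0129591  0.047     ]
bowl [ 0.4602571  -0.20674058  0.035     ]
```

All three cameras agree to within about 1 cm, so I'm descending over the garlic and holding there.

```bash
python3 -m inch '[[[-0.1,-0.07,0],[0,0,0]],[[-0.2,-0.14,0.02],[0,0,0]],[[-0.3,-0.21,0.05],[0,0,0]],[[-0.42,-0.29,0.1],[0,0,0]],[[-0.54,-0.37,0.16],[0,0,0]],[[-0.66,-0.46,0.24],[0,0,0]],[[-0.78,-0.54,0.33],[0,0,0]],[[-0.88,-0.61,0.42],[0,0,0]],[[-0.95,-0.66,0.51],[0,0,0]],[[-1,-0.7,0.6],[0,0,0]]]'
python3 -m inch '[[[-0.04,-0.02,0.1],[0,0,0]],[[-0.07,-0.04,0.2],[0,0,0]],[[-0.09,-0.05,0.32],[0,0,0]],[[-0.1,-0.06,0.45],[0,0,0]],[[-0.1,-0.06,0.58],[0,0,0]],[[-0.1,-0.06,0.7],[0,0,0]],[[-0.1,-0.06,0.81],[0,0,0]],[[-0.1,-0.06,0.9],[0,0,0]],[[-0.1,-0.06,0.95],[0,0,0]],[[-0.1,-0.06,0.97],[0,0,0]]]'
python3 -m inch '[[[0,0,0],[0,0,0]],[[0,0,0],[0,0,0]],[[0,0,0],[0,0,0]],[[0,0,0],[0,0,0]],[[0,0,0],[0,0,0]],[[0,0,0],[0,0,0]],[[0,0,0],[0,0,0]],[[0,0,0],[0,0,0]],[[0,0,0],[0,0,0]],[[0,0,0],[0,0,0]]]'
python3 -m inch '[[[0,0,0],[0,0,0]],[[0,0,0],[0,0,0]],[[0,0,0],[0,0,0]],[[0,0,0],[0,0,0]],[[0,0,0],[0,0,0]],[[0,0,0],[0,0,0]],[[0,0,0],[0,0,0]],[[0,0,0],[0,0,0]],[[0,0,0],[0,0,0]],[[0,0,0],[0,0,0]]]'
python3 - <<'E'
from h import *
import cv2
cv2.imwrite('pics/s2.png',manip.camera('side')[130:350,150:450,::-1].repeat(2,0).repeat(2,1))
print(rel([.462,.014,.103]),manip.get_obs()['position'])
E
```

```text
clock: 4.15
position: [0.4599, 0.2229, 0.1826]
ee_rot: [0.219, 0.976, -0.0, -0.0]
ft_force: [0.3, -0.2, 0.3]
grip_width: 0.005
grasp_force: 0.0
clock: 5.15
position: [0.4648, 0.2158, 0.1053]
ee_rot: [0.219, 0.976, -0.0, -0.0]
ft_force: [-0.5, 1.4, 0.6]
grip_width: 0.0
grasp_force: 0.0
clock: 6.15
position: [0.4649, 0.2158, 0.1057]
ee_rot: [0.219, 0.976, 0.0, -0.0]
ft_force: [-0.0, -0.3, 0.1]
grip_width: -0.003
grasp_force: 0.0
clock: 7.15
position: [0.4649, 0.2158, 0.1057]
ee_rot: [0.219, 0.976, 0.0, 0.0]
ft_force: [-0.3, -0.5, 0.9]
grip_width: -0.003
grasp_force: 0.0
[-1.04600313 -2.29554722  0.03368006] [0.46488214 0.21578944 0.10571962]
```

View pics/s2.png

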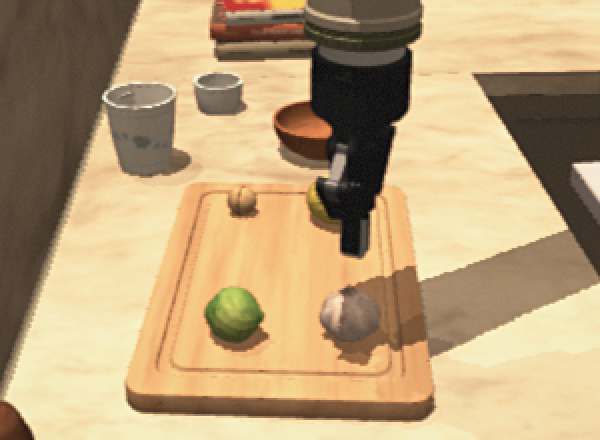

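The crop shows the shut fingertips at (353,255), just above the garlic tip at (350,290), with nothing disturbed. Next is the lemon.

```bash
python3 -m inch '[[[0,0,-0.05],[0,0,0]],[[-0.02,-0.04,-0.12],[0,0,0]],[[-0.06,-0.12,-0.2],[0,0,0]],[[-0.1,-0.22,-0.26],[0,0,0]],[[-0.15,-0.32,-0.3],[0,0,0]],[[-0.2,-0.43,-0.3],[0,0,0]],[[-0.25,-0.54,-0.3],[0,0,0]],[[-0.3,-0.65,-0.3],[0,0,0]],[[-0.35,-0.76,-0.3],[0,0,0]],[[-0.4,-0.87,-0.3],[0,0,0]]]'
python3 -m inch '[[[-0.04,-0.09,0],[0,0,0]],[[-0.09,-0.18,0],[0,0,0]],[[-0.13,-0.27,0],[0,0,0]],[[-0.17,-0.36,0],[0,0,0]],[[-0.2,-0.45,0],[0,0,0]],[[-0.25,-0.54,0],[0,0,0]],[[-0.29,-0.63,0],[0,0,0]],[[-0.33,-0.72,0],[0,0,0]],[[-0.37,-0.81,0],[0,0,0]],[[-0.4,-0.9,0],[0,0,0]]]'
python3 -m inch '[[[-0.04,-0.09,0],[0,0,0]],[[-0.09,-0.18,0],[0,0,0]],[[-0.14,-0.29,0],[0,0,0]],[[-0.18,-0.38,0.03],[0,0,0]],[[-0.22,-0.46,0.08],[0,0,0]],[[-0.24,-0.51,0.15],[0,0,0]],[[-0.25,-0.53,0.21],[0,0,0]],[[-0.25,-0.53,0.27],[0,0,0]],[[-0.25,-0.53,0.31],[0,0,0]],[[-0.25,-0.53,0.33],[0,0,0]]]'
python3 -m inch '[[[0,0,0],[0,0,0]],[[0,0,0],[0,0,0]],[[0,0,0],[0,0,0]],[[0,0,0],[0,0,0]],[[0,0,0],[0,0,0]],[[0,0,0],[0,0,0]],[[0,0,0],[0,0,0]],[[0,0,0],[0,0,0]],[[0,0,0],[0,0,0]],[[0,0,0],[0,0,0]]]'
python3 -m inch '[[[0,0,0],[0,0,0]],[[0,0,0],[0,0,0]],[[0,0,0],[0,0,0]],[[0,0,0],[0,0,0]],[[0,0,0],[0,0,0]],[[0,0,0],[0,0,0]],[[0,0,0],[0,0,0]],[[0,0,0],[0,0,0]],[[0,0,0],[0,0,0]],[[0,0,0],[0,0,0]]]'
python3 - <<'E'
from h import *
import cv2
cv2.imwrite('pics/s3.png',manip.camera('side')[130:350,150:450,::-1].repeat(2,0).repeat(2,1))
o=manip.get_obs();print(rel([.459,-.21,.076]),o['joint_pos'])
E
```

```text
clock: 8.2
position: [0.4639, 0.1383, 0.1296]
ee_rot: [0.219, 0.976, -0.0, -0.0]
ft_force: [0.4, 0.7, -0.8]
grip_width: -0.006
grasp_force: 0.0
clock: 9.2
position: [0.4622, 0.0598, 0.1297]
ee_rot: [0.219, 0.976, 0.0, 0.0]
ft_force: [0.1, 0.9, -0.1]
grip_width: 0.001
grasp_force: 0.0
clock: 10.2
position: [0.462, 0.0138, 0.1028]
ee_rot: [0.219, 0.976, -0.0, -0.0]
ft_force: [0.5, -0.1, 0.0]
grip_width: -0.001
grasp_force: 0.0
clock: 11.2
position: [0.4621, 0.0135, 0.1033]
ee_rot: [0.219, 0.976, 0.0, 0.0]
ft_force: [1.0, 0.3, 0.0]
grip_width: 0.001
grasp_force: 0.0
clock: 12.2
position: [0.4622, 0.0135, 0.1033]
ee_rot: [0.219, 0.976, 0.0, 0.0]
ft_force: [-0.2, 0.7, -0.6]
grip_width: -0.002
grasp_force: 0.0
[-1.15918915 -2.542984    0.34077905] [-0.47809385  0.08916173  0.36744746  2.04566853 -0.03779052  1.01299981
  1.0371021 ]
```

View pics/s3.png

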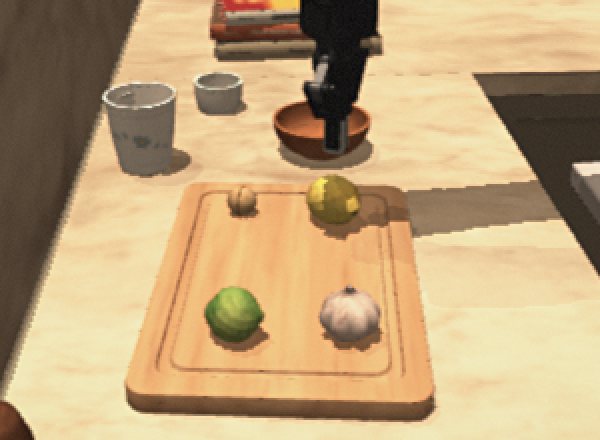

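The crop shows the fingertips at (336,150), centred above the lemon top at (334,178). Last is the bowl.

```bash
python3 -m inch '[[[0,0,-0.05],[0,0,0]],[[-0.02,-0.04,-0.12],[0,0,0]],[[-0.06,-0.12,-0.2],[0,0,0]],[[-0.1,-0.22,-0.26],[0,0,0]],[[-0.15,-0.32,-0.3],[0,0,0]],[[-0.2,-0.43,-0.3],[0,0,0]],[[-0.25,-0.54,-0.3],[0,0,0]],[[-0.3,-0.65,-0.3],[0,0,0]],[[-0.35,-0.76,-0.3],[0,0,0]],[[-0.4,-0.87,-0.3],[0,0,0]]]'
python3 -m inch '[[[-0.04,-0.09,0],[0,0,0]],[[-0.09,-0.18,0],[0,0,0]],[[-0.13,-0.27,0],[0,0,0]],[[-0.17,-0.36,0],[0,0,0]],[[-0.2,-0.45,0],[0,0,0]],[[-0.25,-0.54,0],[0,0,0]],[[-0.29,-0.63,0],[0,0,0]],[[-0.33,-0.72,0],[0,0,0]],[[-0.37,-0.81,0],[0,0,0]],[[-0.4,-0.9,0],[0,0,0]]]'
python3 -m inch '[[[-0.04,-0.09,0],[0,0,0]],[[-0.09,-0.18,0],[0,0,0]],[[-0.13,-0.28,0],[0,0,0]],[[-0.18,-0.38,0.03],[0,0,0]],[[-0.23,-0.49,0.09],[0,0,0]],[[-0.28,-0.6,0.17],[0,0,0]],[[-0.32,-0.68,0.26],[0,0,0]],[[-0.35,-0.74,0.35],[0,0,0]],[[-0.36,-0.77,0.43],[0,0,0]],[[-0.36,-0.77,0.5],[0,0,0]]]'
python3 -m inch '[[[0,0,0.06],[0,0,0]],[[0,0,0.11],[0,0,0]],[[0,0,0.14],[0,0,0]],[[0,0,0.14],[0,0,0]],[[0,0,0.14],[0,0,0]],[[0,0,0.14],[0,0,0]],[[0,0,0.14],[0,0,0]],[[0,0,0.14],[0,0,0]],[[0,0,0.14],[0,0,0]],[[0,0,0.14],[0,0,0]]]'
python3 - <<'E'
from h import *
import cv2
cv2.imwrite('pics/s4.png',manip.camera('side')[130:350,150:450,::-1].repeat(2,0).repeat(2,1))
E
```

```text
clock: 13.25
position: [0.4612, -0.064, 0.1272]
ee_rot: [0.219, 0.976, -0.0, -0.0]
ft_force: [-0.1, 0.0, 0.3]
grip_width: -0.002
grasp_force: 0.0
clock: 14.25
position: [0.4595, -0.1425, 0.1273]
ee_rot: [0.219, 0.976, 0.0, 0.0]
ft_force: [0.3, 0.3, 0.6]
grip_width: -0.004
grasp_force: 0.0
clock: 15.25
position: [0.4589, -0.21, 0.0865]
ee_rot: [0.219, 0.976, -0.0, -0.0]
ft_force: [1.0, 0.1, -0.5]
grip_width: -0.004
grasp_force: 0.0
clock: 16.25
position: [0.4592, -0.2098, 0.0761]
ee_rot: [0.219, 0.976, 0.0, 0.0]
ft_force: [0.4, 0.9, 0.4]
grip_width: -0.0
grasp_force: 0.0
```

View pics/s4.png

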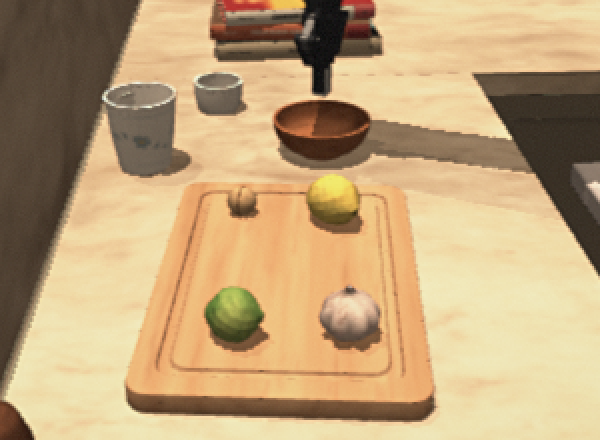

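The fingertips are at (321,94), centred above the bowl (rim spanning columns 273–370), and everything is where it started.

```bash
python3 -c "from workcell import manip;print(manip.hand_in())"
```

```text
the job is handed in; nothing more can be done
None
```

I pointed at the garlic and then the lemon from about 3 cm above, holding about 2 s at each, finished about 3 cm above the middle of the wooden bowl with nothing touched or moved in the camera views, and handed the job in at about 16 s; no verdict was returned.

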